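# Close the swing clamp on the test cell

### The job

Close the quick clamp on the test cell: push the green strap by its yellow tab with the side of a finger until it has swung over the cell fully against its stop, and only then press the red cam lever all the way down so that the foot clamps the cell. Leave the cell in its nest, do not lift or shift it, and leave the beaker, the bottle and the tip box where they stand.

Things in the scene. Friction and masses are not known exactly. Their poses are not given: they have to be found in the camera images.
- clamp: Fixed grey base plate. Origin on the bench (z = 0) below the nest's centre; x runs along the plate from nest to strap post, z up. Plate: x -120 to +140, y -55 to +55, 12 mm thick. Post axis at x 80, y 0. Steel stop pillar, 14 mm diameter, top 68 mm above the bench, at x -55, y -20, on the far side of the closed strap. Place and yaw vary.
- strap (a joint): Swing of the strap about the vertical post, rad. 0: parked, strap along the clamp's +y; pi/2 (1.571): fully over the cell at its stop, strap along the clamp's -x. Grows anticlockwise seen from above. Starts between 0 and 0.5; stays where it is left (pivot friction about 0.12 N m).
- strap_pivot (a point): Point on the strap's vertical pivot axis, 70 mm above the bench (strap's top). The green strap is a flat bar 24 mm wide, 8 mm thick (62 to 70 mm above the bench), reaching 150 mm from this axis. The point turns with the strap: y points along it from pivot to free end, z up; closing moves it towards its -x.
- strap_tab (a point): Centre of the yellow push tab that stands up on the strap, 138 mm from the pivot axis: a plate 8 mm thick along the swing direction, 24 mm wide along the strap, from 70 to 105 mm above the bench; the point is 87 mm above the bench. Same axes as strap_pivot.
- lever (a joint): Angle of the red cam lever, rad. 0: fully up, rising 1.13 rad (65 deg) above level, leaning towards the strap's pivot; 1.13: fully down at a rigid stop, level along the strap, its end over the pivot post. Starts between 0 and 0.2, stays where it is left; about 4 to 9 N at the pad pushes it down.
- lever_pivot (a point): Centre of the lever's horizontal hinge, on the strap 80 mm from the strap's pivot axis, 86 mm above the bench. The hinge axis is the strap's x axis (across the strap). Two steel cheeks, 22 mm long along the strap, stand beside it, tops 93 mm above the bench. Same axes as strap_pivot.
- lever_pad (a point): Centre of the upper (pressing) face of the lever's red end pad, 58 mm along the lever from its hinge axis and 5 mm off the lever's centre line. The lever is 10 mm thick, 12 mm wide, the pad 24 x 24 mm; the lever ends 70 mm from its hinge. Fully up this point is about 141 mm above the bench, fully down 91 mm, with the pad horizontal.
- foot: Black rubber pressure foot, 28 mm diameter, below the strap 80 mm from the strap's pivot. Its origin is level with the strap's underside, its pressing face 9 mm lower. The lever drives it down by up to 6 mm; with the strap closed and the lever fully down it presses on the cell, otherwise it hangs 5 mm clear of it.
- cell: Loose electrochemical flow cell, a blue and white block 50 x 50 x 36 mm with two brass side ports, standing in the black nest at the centre of the clamp base; origin at the centre of its underside, which is 12 mm above the bench, its top 48 mm above the bench.
- beaker: Loose glass beaker, 68 mm across, 90 mm tall, standing on the white stirrer (200 x 160 mm, top 87 mm above the bench) at the left; origin at the centre of its underside. Leave it alone.
- bottle: Loose amber bottle, 56 mm diameter, 110 mm tall, on the bench to the right of the clamp; origin at the centre of its underside. Leave it alone.
- tip_box: Loose open orange tip box, 90 x 60 x 45 mm, on the bench to the left of the clamp, on the robot's side; origin at the centre of its underside. Leave it alone.
Mind the look-alikes: they are no part of the job. Leave any pink or purple look-alike of the cell alone.

How it is judged:
By the outcome, as a careful person would: the job done as asked, in the order asked, and still so for the second after the job is handed in, with the robot touching nothing.
It also fails if it takes over 50 s, if anything falls off the work surface, if the arm or the gripper's body presses on something with over 40 N, if the wrist force passes 120 N, or if a joint passes its speed limit or range.

### The arm

A 6-joint arm with a two-finger parallel gripper is mounted at the origin on the work surface. World frame = base frame: x ahead of the robot, y to its left, z up, the work surface at z = 0. Lengths are in m, angles in rad, forces in N, time in s.
With the tool pointing down it reaches from about 0.275 to 0.825 m from the base axis. Payload 5.2 kg.
Tool frame: the origin (TCP) lies at the very end of the fingers, on their centre line; the grasp point (between the pads) lies 19 mm behind it; z points along the fingers, y is the direction in which the jaws open and shut (so a half turn about z gives the same grasp; the last joint's range is limited). The gripper opens to 93 mm and grips with 3 to 60 N. Pads are 15 mm wide; open, the fingers measure 128 mm over their backs; the gripper's body (75 mm by 188 mm) begins 65 mm behind the grasp point.
Start: joints at [-1.422, 0.259, 1.535, -0, 1.348, -0.203], TCP at [0.19, -0.516, 0.184] pointing down, gripper open.
Joint ranges: [-3.14, 3.14], [-0.91, 2.08], [0.19, 2.58], [-1.22, 4.36], [0.22, 2.71], [-3.12, 3.12]. Speed limits (rad/s): [2.57, 2.57, 3.14, 3.14, 3.14, 3.14].

### API

Orientations are given as [roll, pitch, yaw] about the fixed x, y, z axes, in that order (R = Rz(yaw) Ry(pitch) Rx(roll)).
In Python, from cell import manip gives the robot as it stands.
- The arm moves only by the tool step_arm, never from a script. Its arguments are lists of equal length, an entry for each row: "jaw": the closure, from -1 (fully open) to 1 (shut); "travel": the shift along the tool's x, y, z in mm, a list of three; "yaw": the turn about the tool's z in rad. A call has 1 to 5 rows; each row is the pose to reach, as a shift and turn from the pose measured when the call began, along the tool's axes at that moment; what a row does not reach only later rows make up. A row lasts 1/12 s, in which the tool goes at most 41.7 mm and 7.16 degrees, less where a joint would pass 70% of its speed; a pose out of reach is approached as far as the arm can. A call with a gripper value outside its range is refused whole. The fingers move at their own pace and stop on an object; "newtons" is the grip in N (left out, the last holds). Time passes only in rows, so rows that repeat a pose let the fingers close. It gives the time, the measured TCP pose, the force and the opening at its end, in the units of the state.
- manip.get_obs(): the state, without advancing time (a new reading comes with each control period).
- manip.get_image(name): name is "scene" or "top" or "wrist"; returns a dict with "pixels" (384x512x3 uint8, red, green, blue), "depth" (384x512 float32, m along the optical axis (not along the pixel's ray), 0 where there is no reading), "fx", "fy", "cx", "cy" (pixels), "k1" (the pictures are not rectified: a ray, as slopes to the right and down, at radius r is drawn at 1 + k1 r^2 times it, then the intrinsics apply), "R" (3x3) and "t" (3): a world point X has camera coordinates R X + t. Camera axes: x right, y down, z forward; pixel columns grow to the right and rows downward; lengths in m; the calibration is good to about 2 mm. A picture is of the moment at which its call begins.
- manip.close_job(): hands the job in, once; it reports no verdict.
The state is a dict: "t": time; "joint_positions": joint angles; "qd": joint speeds; "effort": joint torques, N m; "tcp_pos": TCP position; "ee_rot": TCP orientation; "contact_force": force on the tool from outside, world axes, zero at the start; "ft_torque": the same for the moment, N m; "finger_gap": opening from 0.0 (shut) to 1.0 (fully open).
Only numpy, scipy, OpenCV 4.12 (cv2) and the standard library are available. Lean on these libraries where they do the work, as an engineer would, in place of code of your own. Each camera call takes 0.05 s, during which the arm holds its last target.

## Working session

There is one attempt and no reset: what is moved stays moved. The work goes in short steps, Python scripts to look and compute and a tool call to move; the robot and the scene stay as the last step left them, time stands still between calls to the robot, and variables do not carry over. Pictures are saved under pics/ and viewed, and the job is handed in when it is done.

Besides the shell and the picture viewer there is one more tool, called after "Request:" as name([rows], argument=value, ...), one row to a line, values as JSON. step_arm: Moves the arm, as the interface text tells. Its arguments: {"type":"object","properties":{"jaw":{"type":"array"},"travel":{"type":"array"},"yaw":{"type":"array"},"newtons":{"type":"number"}},"required":["jaw","travel","yaw"]}

```bash
ls; mkdir -p pics
python3 - <<'E'
from cell import manip
import cv2,pickle
print(manip.get_obs())
d={}
for n in("scene","top"):
    im=manip.get_image(n);d[n]=im
    cv2.imwrite(f"pics/{n}0.png",im["pixels"][:,:,::-1]); print(n,im["fx"],im["cx"],im["cy"],im["k1"],im["R"],im["t"])
pickle.dump(d,open("im0.pkl","wb"))
E
```

```text
pics
{'t': 0.0, 'joint_positions': array([-1.42180803e+00,  2.59307091e-01,  1.53607754e+00,  6.74915379e-06,
        1.34799786e+00, -2.02783951e-01]), 'qd': array([ 0.00010469, -0.00029909, -0.00115639,  0.00070661,  0.00049034,
        0.00087508]), 'effort': array([-7.46559308e-04, -4.37313795e+01, -2.83999926e+01,  7.19559146e-02,
        4.12663340e-02, -1.57769437e-04]), 'tcp_pos': array([ 0.18945022, -0.51569647,  0.18353932]), 'ee_rot': array([-3.13984081e+00, -3.66912868e-04,  3.51770428e-01]), 'contact_force': array([ 0.30755658,  0.19396877, -0.67592999]), 'ft_torque': array([ 0.00620957, -0.0291932 , -0.07038362]), 'finger_gap': 1.000849540810909}
scene 355.145507822411 253.17121907144622 187.6218902432993 -0.016617716751053384 [[ 0.24816864  0.96871113 -0.00332799]
 [ 0.81228133 -0.20996324 -0.54416402]
 [-0.52783649  0.13234118 -0.83897226]] [-0.2244292  -0.38280311  1.31983307]
top 429.0129029532922 253.3148728681422 189.57117559395118 0.045387865108123565 [[ 2.47745168e-02 -9.99683663e-01  4.33559477e-03]
 [-9.86484219e-01 -2.51496223e-02 -1.61914739e-01]
 [ 1.61972558e-01 -2.65636408e-04 -9.86795227e-01]] [0.07925523 0.56517089 1.07298767]
```

View pics/scene0.png

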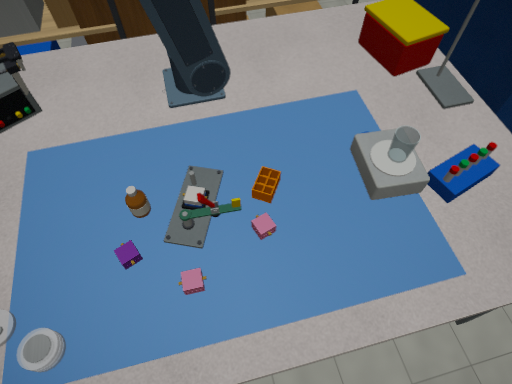

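View pics/top0.png

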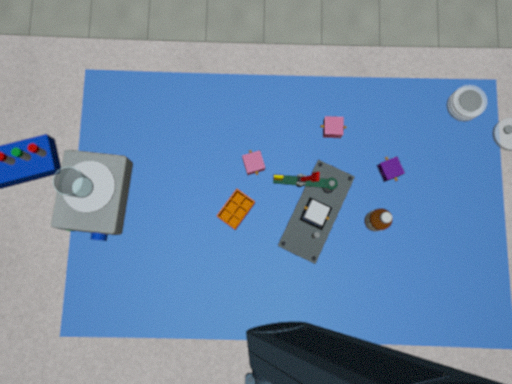

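The top view shows the yellow tab at about (278,178), the green pivot disc at (331,185), the red lever at (308,177), the cell at (317,212) and the stop pillar at (317,236). Things that could be confused with the parts:
- **Yellow:** the box lid in the scene view (400,18) against the tab in the scene view (236,203).
- **Red and green:** the buttons on the blue rack, top (15,153), against the strap and lever.
- **Cell look-alikes:** pink at top (254,162) and (333,126), purple at (391,168).

I choose the tab and lever on the green strap over the grey plate.

```bash
cat > h.py <<'E'
import numpy as np,cv2
def rays(im,uv):
    K=np.array([[im["fx"],0,im["cx"]],[0,im["fy"],im["cy"]],[0,0,1.]])
    return cv2.undistortPoints(np.float64(uv).reshape(-1,1,2),K,np.array([im["k1"],0,0,0,0.])).reshape(-1,2)
def plane(im,uv,z):
    s=rays(im,uv); d=np.c_[s,np.ones(len(s))]@im["R"]; c=-im["R"].T@im["t"]
    return c+d*((z-c[2])/d[:,2])[:,None]
def proj(im,X):
    p=np.atleast_2d(X)@im["R"].T+im["t"]; s=p[:,:2]/p[:,2:]; r=(s**2).sum(1,keepdims=True)
    s=s*(1+im["k1"]*r); return s*[im["fx"],im["fy"]]+[im["cx"],im["cy"]]
def pts(im,m):
    v,u=np.nonzero(m&(im["depth"]>0)); z=im["depth"][v,u]; s=rays(im,np.c_[u,v])
    return (np.c_[s,np.ones(len(s))]*z[:,None]-im["t"])@im["R"],np.c_[u,v]
def mask(im,c):
    h=cv2.cvtColor(im["pixels"],cv2.COLOR_RGB2HSV).astype(int);H,S,V=h[...,0],h[...,1],h[...,2]
    if c=="y":return(abs(H-26)<6)&(S>150)&(V>110)
    if c=="g":return(abs(H-75)<20)&(S>90)&(V>40)
    if c=="r":return((H<6)|(H>174))&(S>170)&(V>80)
    if c=="grey":return(S<50)&(V>50)&(V<150)
def near(P,c=(0.53,-0.1),r=.25): return np.hypot(*(P[:,:2]-c).T)<r
E
python3 - <<'E'
import pickle;from h import *
d=pickle.load(open("im0.pkl","rb"))
for n,im in d.items():
  for c in "ygr":
    P,uv=pts(im,mask(im,c)); 
    k=near(P,(0.55,-.1),.3)&(P[:,2]>.05); P=P[k];uv=uv[k]
    print(n,c,len(P),P.mean(0).round(3),P.min(0).round(3),P.max(0).round(3),uv.min(0),uv.max(0))
t=d["top"]
crop=cv2.resize(t["pixels"][145:275,260:370,::-1],None,fx=5,fy=4.6,interpolation=cv2.INTER_CUBIC);cv2.imwrite("pics/ct.png",crop)
s=d["scene"]
cv2.imwrite("pics/cs.png",cv2.resize(s["pixels"][160:250,155:255,::-1],None,fx=6,fy=6,interpolation=cv2.INTER_CUBIC))
E
```

```text
scene y 21 [0.588 0.033 0.105] [0.585 0.024 0.101] [0.592 0.043 0.107] [232 198] [239 201]
scene g 378 [ 0.585 -0.046  0.071] [ 0.564 -0.117  0.063] [0.6   0.043 0.083] [180 204] [240 220]
scene r 99 [ 0.586 -0.045  0.13 ] [ 0.574 -0.06   0.096] [ 0.596 -0.024  0.15 ] [197 194] [214 206]
top y 29 [0.587 0.033 0.103] [0.585 0.023 0.092] [0.591 0.043 0.109] [274 175] [282 178]
top g 320 [ 0.575 -0.047  0.08 ] [ 0.26  -0.117  0.064] [0.597 0.041 0.699] [274 176] [453 381]
top r 94 [ 0.583 -0.046  0.132] [ 0.573 -0.06   0.095] [ 0.592 -0.025  0.151] [301 172] [318 180]
```

View pics/ct.png

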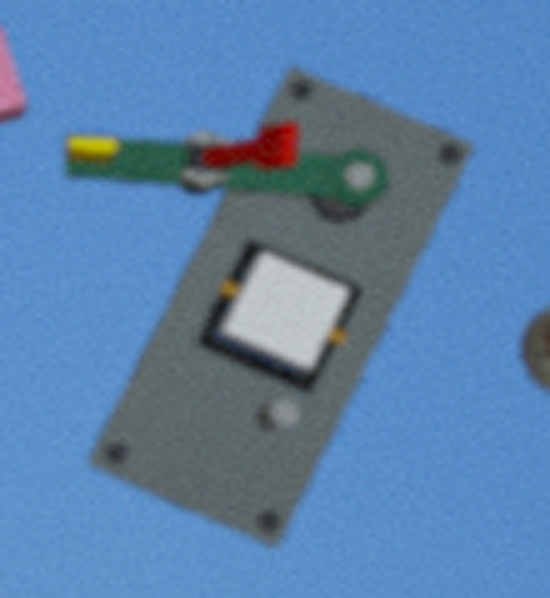

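View pics/cs.png

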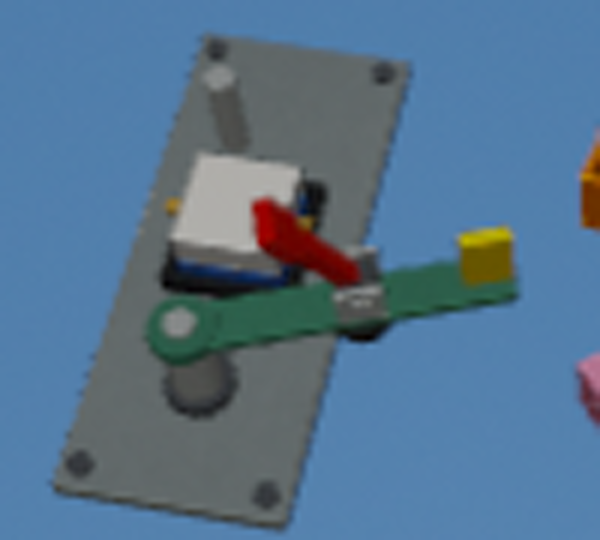

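The close crops confirm the choice. The yellow tab stands on the green strap over the grey plate, at crop (93,147) in top and (487,255) in scene. The red lever leans towards the pivot disc, and the stop pillar is at crop (283,412) in top.

Run:
```python
import pickle;from h import *
d=pickle.load(open("im0.pkl","rb"));t=d["top"];s=d["scene"]
T=lambda a:np.array(a)/[5,4.6]+[260,145]
S=lambda a:np.array(a)/6+[155,160]
C=plane(t,T([(293,68),(470,150),(277,545),(92,462)]),.012)
print(C.round(4)); C2=plane(s,S([(52,488),(287,527),(410,65),(205,37)]),.012);print(C2.round(4))
for Q in(C,C2[[1,0,3,2]]):
    a=(Q[0]+Q[1]-Q[2]-Q[3])/2; yaw=np.arctan2(a[1],a[0]); e=a[:2]/np.hypot(*a[:2])
    o=Q.mean(0)[:2]-.01*e; print("yaw",yaw,"len",np.hypot(*a[:2]),"origin",o,"post",o+.08*e)
print("pivot",plane(t,T([(360,175)]),.072),plane(s,S([(180,323)]),.072))
print("pillar",plane(t,T([(285,412)]),.068),plane(s,S([(219,77)]),.068))
print("celltop",plane(t,T([(262,250),(355,290),(313,372),(220,325)]),.048).mean(0),plane(s,S([(202,153),(300,168),(272,262),(175,243)]),.048).mean(0))
print("tab top",plane(t,T([(93,140)]),.105),plane(s,S([(487,233)]),.105))
for im in(t,s):
    m=mask(im,"y"); P,uv=pts(im,m);k=near(P,(.59,.03),.05);Q=plane(im,uv[k],.105);print(Q.mean(0),len(Q))
```

```text
[[ 0.6551 -0.0819  0.012 ]
 [ 0.6082 -0.1772  0.012 ]
 [ 0.3773 -0.0734  0.012 ]
 [ 0.4214  0.0238  0.012 ]]
[[ 0.6133 -0.1762  0.012 ]
 [ 0.6584 -0.0764  0.012 ]
 [ 0.4233  0.0287  0.012 ]
 [ 0.3793 -0.0703  0.012 ]]
yaw -0.423520055089761 len 0.2547980313929322 origin [ 0.50636425 -0.07306363] post [ 0.57929609 -0.1059414 ]
yaw -0.4227402542233365 len 0.2572307455931445 origin [ 0.50944545 -0.06943493] post [ 0.5824029  -0.10225581]
pivot [[ 0.58069861 -0.10679368  0.072     ]] [[ 0.57845636 -0.10275952  0.072     ]]
pillar [[ 0.44901453 -0.06922702  0.068     ]] [[ 0.44773009 -0.06533813  0.068     ]]
celltop [ 0.50776686 -0.07352173  0.048     ] [ 0.50874589 -0.06927956  0.048     ]
tab top [[0.59044115 0.03159239 0.105     ]] [[0.5869019 0.0358772 0.105    ]]
[0.58705423 0.03320041 0.105     ] 29
[0.58823287 0.03322128 0.105     ] 21
```

```bash
cat > rel.py <<'E'
import sys,numpy as np
from scipy.spatial.transform import Rotation as Ro
from cell import manip
def rel(x,y,z,yaw):
    o=manip.get_obs();R=Ro.from_euler('xyz',o["ee_rot"]).as_matrix()
    d=R.T@(np.array([x,y,z])-o["tcp_pos"])*1000
    dy=(yaw-o["ee_rot"][2]+np.pi)%(2*np.pi)-np.pi
    print("travel",d.round(1),"yaw",round(-dy,3))
PIV=np.array([.580,-.1045]);
def strap(q,back=21.5,r=138,z=82):  # pose with tool in strap frame
    a=-.423+np.pi/2+q; u=np.array([np.cos(a),np.sin(a)]);b=np.array([np.sin(a),-np.cos(a)])
    p=PIV+u*r/1e3+b*back/1e3; return p[0],p[1],z/1e3,a
if __name__=="__main__":
    rel(*map(float,sys.argv[1:]))
E
python3 -c "
from rel import *
print(strap(.365,back=40)); rel(.19,-.516,.26,.35);rel(.625,.034,.26,1.513)"
```

```text
(np.float64(0.6279322520374616), np.float64(0.030949249590454534), 0.082, 1.5127963267948965)
travel [  0.5   0.3 -76.4] yaw 0.002
travel [ 598.3 -366.1  -75.6] yaw -1.161
```

Request:
step_arm([
  [0,0,-40],
  [0,0,-80],
  [0,0,-80],
], jaw=[1,1,1], yaw=[0,0,0], newtons=20)

```text
t: 0.35
tcp_pos: [0.1901, -0.5192, 0.271]
ee_rot: [3.132, 0.002, 0.352]
contact_force: [-1.1, -0.8, 0.4]
finger_gap: 0.833
```

```bash
python3 rel.py .628 .034 .26 1.513
```

```text
travel [ 601.8 -368.4    6.2] yaw -1.161
```

Request:
step_arm([
  [34,-21,0],
  [68,-42,0],
  [102,-63,0],
  [136,-84,0],
  [170,-105,0],
], jaw=[1,1,1,1,1], yaw=[-0.11,-0.22,-0.33,-0.44,-0.55])

```text
t: 0.77
tcp_pos: [0.3141, -0.3604, 0.2693]
ee_rot: [3.134, 0.007, 0.907]
contact_force: [1.0, -0.2, -0.8]
finger_gap: 0.48
```

```bash
python3 rel.py .628 .034 .26 1.513
```

```text
travel [504.1   4.    6. ] yaw -0.606
```

Request:
step_arm([
  [40,0,0],
  [80,0,0],
  [120,0,0],
  [160,0,0],
  [200,0,0],
], jaw=[1,1,1,1,1], yaw=[-0.11,-0.22,-0.33,-0.44,-0.55])

```text
t: 1.18
tcp_pos: [0.4381, -0.201, 0.2678]
ee_rot: [3.139, 0.01, 1.462]
contact_force: [0.5, -0.7, 0.9]
finger_gap: 0.12
```

```bash
python3 rel.py .628 .034 .26 1.513
```

```text
travel [254.3 163.2   5.8] yaw -0.051
```

Request:
step_arm([
  [34,22,0],
  [68,44,0],
  [102,66,0],
  [136,87,0],
  [170,109,3],
], jaw=[1,1,1,1,1], yaw=[-0.02,-0.05,-0.05,-0.05,-0.05])

```text
t: 1.6
tcp_pos: [0.566, -0.042, 0.2636]
ee_rot: [3.138, 0.01, 1.512]
contact_force: [0.6, -1.2, 0.5]
finger_gap: 0.005
```

```bash
python3 rel.py .628 .034 .20 1.513
```

```text
travel [80.1 57.2 63. ] yaw -0.001
```

Request:
step_arm([
  [34,22,0],
  [68,46,20],
  [80,57,45],
  [80,57,63],
  [80,57,63],
], jaw=[1,1,1,1,1], yaw=[0,0,0,0,0])

```text
t: 2.02
tcp_pos: [0.6254, 0.0357, 0.1942]
ee_rot: [-3.135, 0.01, 1.515]
contact_force: [-0.7, 0.7, -0.8]
finger_gap: 0.003
```

```bash
python3 rel.py .628 .032 .082 1.513
python3 - <<'E'
from cell import manip
import cv2,pickle
d={}
for n in("wrist","top","scene"):
    im=manip.get_image(n);d[n]=im
    cv2.imwrite(f"pics/{n}1.png",im["pixels"][:,:,::-1])
a=d["wrist"]["pixels"];b=d["scene"]["pixels"]
b=cv2.resize(b[140:260,140:300],(400,300))
import numpy as np
cv2.imwrite("pics/pair1.png",np.hstack([cv2.resize(a,(400,300)),b])[:,:,::-1])
pickle.dump(d,open("im1.pkl","wb"))
E
```

```text
travel [ -2.5   3.6 112.2] yaw 0.002
```

View pics/pair1.png

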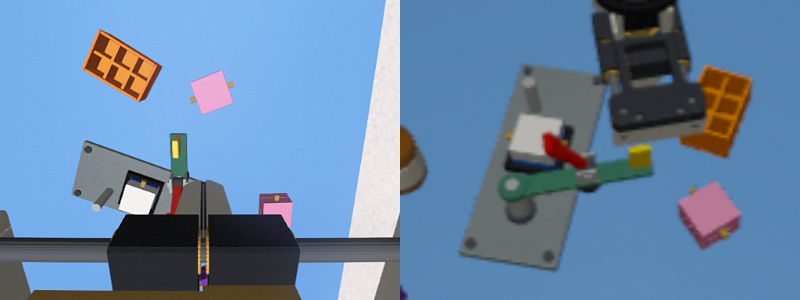

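Run:
```python
import pickle;from h import *
d=pickle.load(open("im1.pkl","rb"))
for n,im in d.items():
    print(n,proj(im,[[.6254,.0357,.1942],[.588,.0335,.105],[.6254,.0357,.28]]).round(0))
    m=mask(im,"y");P,uv=pts(im,m);k=near(P,(.59,.03),.06);print(P[k].mean(0),uv[k].mean(0),k.sum())
w=d["wrist"]; P,uv=pts(w,mask(w,"r"));print("lever",P.mean(0),P.max(0))
cv2.imwrite("pics/w1.png",w["pixels"][:,:,::-1])
cv2.imwrite("pics/s1.png",cv2.resize(d["scene"]["pixels"][140:240,170:300],None,fx=6,fy=6)[:,:,::-1])
```

```text
wrist [[260. 221.]
 [223. 189.]
 [258. 297.]]
[0.58977948 0.03128431 0.10915148] [225.16296296 195.05925926] 135
top [[279. 153.]
 [278. 176.]
 [282. 143.]]Traceback (most recent call last):
  File "<stdin>", line 5, in <module>
  File "h.py", line 12, in pts
    v,u=np.nonzero(m&(im["depth"]>0)); z=im["depth"][v,u]; s=rays(im,np.c_[u,v])
                                                             ~~~~^^^^^^^^^^^^^^^
  File "h.py", line 4, in rays
    return cv2.undistortPoints(np.float64(uv).reshape(-1,1,2),K,np.array([im["k1"],0,0,0,0.])).reshape(-1,2)
           ~~~~~~~~~~~~~~~~~~~^^^^^^^^^^^^^^^^^^^^^^^^^^^^^^^^^^^^^^^^^^^^^^^^^^^^^^^^^^^^^^^^
cv2.error: OpenCV(4.12.0) /io/opencv/modules/calib3d/src/undistort.dispatch.cpp:347: error: (-215:Assertion failed) CV_IS_MAT(_src) && CV_IS_MAT(_dst) && (_src->rows == 1 || _src->cols == 1) && (_dst->rows == 1 || _dst->cols == 1) && _src->cols + _src->rows - 1 == _dst->rows + _dst->cols - 1 && (CV_MAT_TYPE(_src->type) == CV_32FC2 || CV_MAT_TYPE(_src->type) == CV_64FC2) && (CV_MAT_TYPE(_dst->type) == CV_32FC2 || CV_MAT_TYPE(_dst->type) == CV_64FC2) in function 'cvUndistortPointsInternal'
```

The wrist view shows the tab at about (225,195) of 512 wide, to the left of the fingertips at about (260,221). This agrees with my fix, so I can descend behind the tab.

Request:
step_arm([
  [-2,4,35],
  [-2,4,70],
  [-2,4,100],
  [-2,4,110],
  [-2,4,110],
], jaw=[1,1,1,1,1], yaw=[0,0,0,0,0])

```text
t: 2.58
tcp_pos: [0.6307, 0.0292, 0.0896]
ee_rot: [3.141, 0.01, 1.51]
contact_force: [-0.3, -0.2, 0.0]
finger_gap: 0.008
```

```bash
python3 -c "
from rel import *
for q,b in((.365,21.5),(.45,21.5),(.55,21.5),(.65,21.5)): rel(*strap(q,b))
from cell import manip;import cv2
i=manip.get_image('scene')['pixels'];cv2.imwrite('pics/s2.png',cv2.resize(i[140:240,170:300],None,fx=6,fy=6)[:,:,::-1])
"
```

```text
travel [  1.6 -21.3   7.6] yaw -0.002
travel [  2.9 -33.1   7.6] yaw -0.087
travel [  3.1 -47.1   7.6] yaw -0.187
travel [  2.  -61.    7.6] yaw -0.287
```

View pics/s2.png

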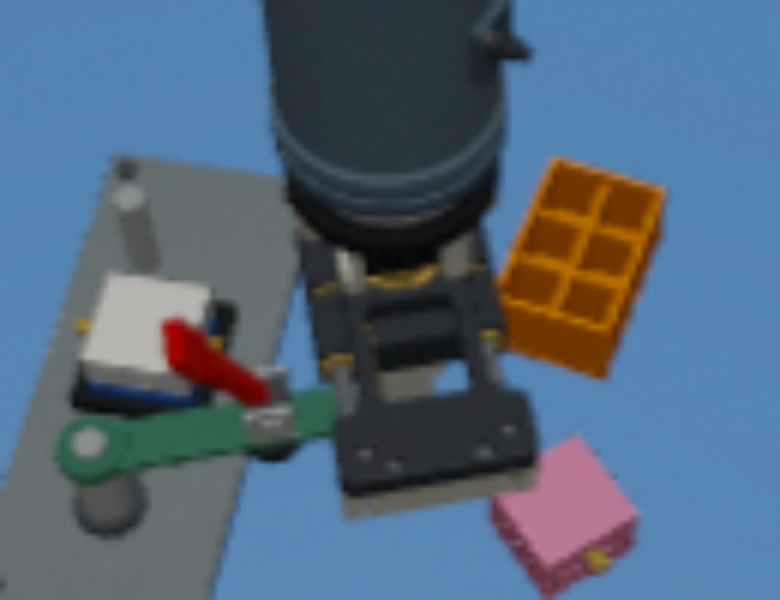

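The picture shows the gripper standing behind the tab and hiding it. The pink block at (570,500) and the tip box at (590,270) are well below it and clear. Next is a slow approach to contact.

Request:
step_arm([
  [1,-6,4],
  [2,-12,6],
  [2,-17,6],
  [2,-23,6],
  [2,-28,6],
], jaw=[1,1,1,1,1], yaw=[0,0,0,0,-0.03])

```text
t: 3.05
tcp_pos: [0.6041, 0.0331, 0.0868]
ee_rot: [3.137, 0.011, 1.541]
contact_force: [-0.5, -0.2, 0.2]
finger_gap: 0.005
```

```bash
python3 -c "
from rel import *
for q in(.4,.5,.6,.7,.8): rel(*strap(q))
"
```

```text
travel [-0.   0.6  4.8] yaw -0.007
travel [  1.3 -13.3   4.7] yaw -0.107
travel [  1.3 -27.3   4.6] yaw -0.207
travel [ -0.1 -41.2   4.6] yaw -0.307
travel [ -2.9 -54.8   4.5] yaw -0.407
```

Request:
step_arm([
  [0,-7,2],
  [1,-13,3],
  [1,-20,3],
  [1,-27,3],
  [1,-34,3],
], jaw=[1,1,1,1,1], yaw=[-0.05,-0.1,-0.15,-0.2,-0.25])

```text
t: 3.47
tcp_pos: [0.5697, 0.0352, 0.0844]
ee_rot: [3.138, 0.012, 1.794]
contact_force: [-0.3, 0.0, 0.1]
finger_gap: 0.01
```

```bash
python3 -c "
from rel import *
for q in(.7,.8,.9,1.): rel(*strap(q))
from cell import manip;import cv2,pickle
d={n:manip.get_image(n) for n in ('scene','wrist')};pickle.dump(d,open('im3.pkl','wb'))
import numpy as np
i=d['scene']['pixels'];cv2.imwrite('pics/s3.png',np.hstack([cv2.resize(i[140:240,170:300],(400,300)),cv2.resize(d['wrist']['pixels'],(400,300))])[:,:,::-1])
"
```

```text
travel [ 0.5 -6.8  2.4] yaw -0.054
travel [  1.2 -20.7   2.3] yaw -0.154
travel [  0.5 -34.7   2.3] yaw -0.254
travel [ -1.6 -48.5   2.3] yaw -0.354
```

View pics/s3.png

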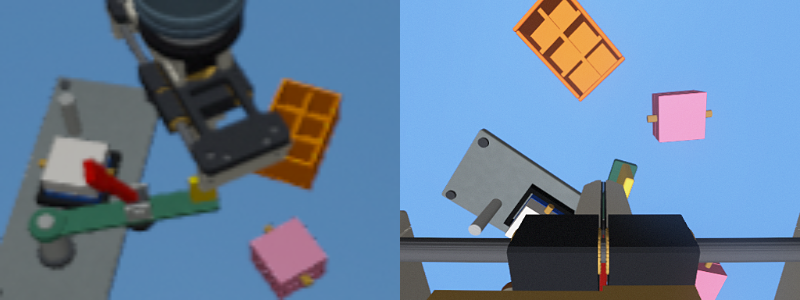

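```bash
python3 -c "
import pickle;from h import *
d=pickle.load(open('im3.pkl','rb'))
for n,im in d.items():
    m=mask(im,'y');P,uv=pts(im,m);k=near(P,(.57,.03),.08)&(P[:,2]>.06)&(P[:,2]<.12);P=P[k];print(n,P.mean(0),P.min(0),P.max(0),uv[k].mean(0),k.sum())
    print(proj(im,[[.5697,.0352,.0844],[.588,.0335,.105],[.5697,.0352,.16]]))
    x,y=(np.array([200,188])*[130/400,1/3]+[170,140]) if n=='scene' else (0,0)
cv2.imwrite('pics/s3c.png',cv2.resize(d['scene']['pixels'][165:225,190:270],None,fx=8,fy=8,interpolation=cv2.INTER_CUBIC)[:,:,::-1])
cv2.imwrite('pics/w3c.png',d['wrist']['pixels'][:,:,::-1])
"
```

```text
scene [0.58767926 0.02587794 0.10450979] [0.58486841 0.02403892 0.10346365] [0.5910023  0.02782612 0.10697174] [232.5 200. ] 6
[[234.82577203 197.54756497]
 [235.37153953 199.37770266]
 [233.41723774 181.83184243]]
wrist [0.58918833 0.03584126 0.1043718 ] [0.58516743 0.02558821 0.1026869 ] [0.5925566  0.04332013 0.10584844] [291.39823009 238.66371681] 113
[[261.95858812 221.32941757]
 [288.8280658  241.92958232]
 [263.21190473 284.54735052]]
```

View pics/s3c.png

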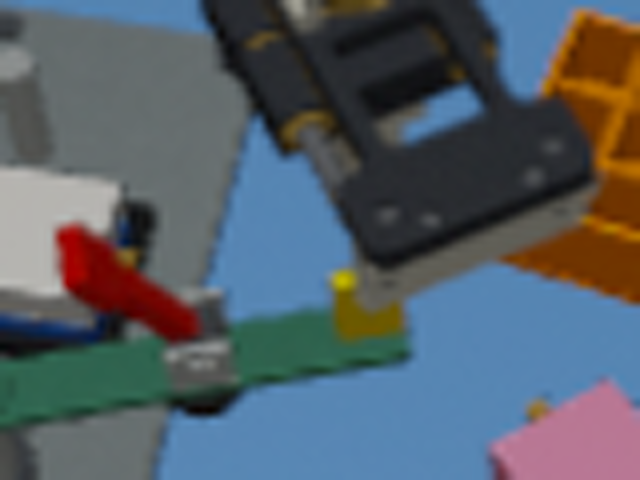

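View pics/w3c.png

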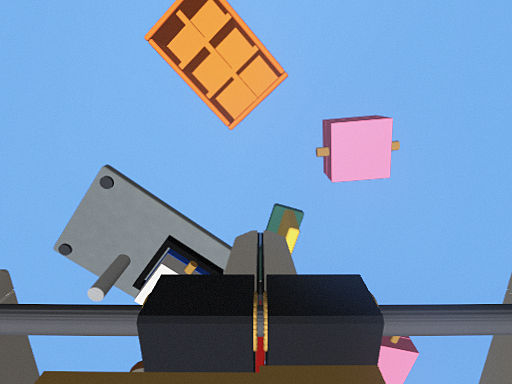

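```bash
python3 -c "
import pickle;from h import *
d=pickle.load(open('im3.pkl','rb'))
w=d['wrist']
m=np.zeros((384,512),bool);m[205:272,225:300]=1
P,uv=pts(w,m)
ps=1.794;c=np.array([.5697,.0352,.0844]);R=np.array([[np.cos(ps),np.sin(ps),0],[np.sin(ps),-np.cos(ps),0],[0,0,-1]])
L=(P-c)@R*1000
for v in range(220,272,3):
  print(v,[(u,*L[(uv[:,0]==u)&(uv[:,1]==v)][0].round(0)) if ((uv[:,0]==u)&(uv[:,1]==v)).any() else None for u in range(232,300,9)])
print(-w['R'].T@w['t'])
"
```

```text
220 [(232, np.float64(-35.0), np.float64(-30.0), np.float64(85.0)), (241, np.float64(-35.0), np.float64(-20.0), np.float64(84.0)), (250, np.float64(-35.0), np.float64(-11.0), np.float64(84.0)), (259, np.float64(-34.0), np.float64(-2.0), np.float64(83.0)), (268, np.float64(-7.0), np.float64(5.0), np.float64(19.0)), (277, np.float64(-6.0), np.float64(12.0), np.float64(16.0)), (286, np.float64(3.0), np.float64(17.0), np.float64(-5.0)), (295, np.float64(3.0), np.float64(23.0), np.float64(-4.0))]
223 [(232, np.float64(-38.0), np.float64(-30.0), np.float64(84.0)), (241, np.float64(-38.0), np.float64(-20.0), np.float64(83.0)), (250, np.float64(-38.0), np.float64(-11.0), np.float64(84.0)), (259, np.float64(-38.0), np.float64(-2.0), np.float64(84.0)), (268, np.float64(-9.0), np.float64(5.0), np.float64(16.0)), (277, np.float64(-8.0), np.float64(12.0), np.float64(15.0)), (286, np.float64(3.0), np.float64(16.0), np.float64(-10.0)), (295, np.float64(3.0), np.float64(22.0), np.float64(-11.0))]
226 [(232, np.float64(-41.0), np.float64(-30.0), np.float64(83.0)), (241, np.float64(-41.0), np.float64(
[... 7175 characters left out ...]
(10.0), np.float64(6.0), np.float64(-77.0)), (286, np.float64(10.0), np.float64(10.0), np.float64(-77.0)), (295, np.float64(-90.0), np.float64(36.0), np.float64(83.0))]
271 [(232, np.float64(10.0), np.float64(-14.0), np.float64(-79.0)), (241, np.float64(10.0), np.float64(-10.0), np.float64(-79.0)), (250, np.float64(10.0), np.float64(-6.0), np.float64(-79.0)), (259, np.float64(7.0), np.float64(-2.0), np.float64(-75.0)), (268, np.float64(9.0), np.float64(2.0), np.float64(-78.0)), (277, np.float64(9.0), np.float64(6.0), np.float64(-79.0)), (286, np.float64(10.0), np.float64(10.0), np.float64(-80.0)), (295, np.float64(9.0), np.float64(15.0), np.float64(-78.0))]
[0.54872007 0.11880792 0.28340341]
```

The tab has not moved (still at (0.588, 0.034)) although the reported TCP passed it. The wrist depth shows the visible fingertip about 36 mm above the reported TCP, so the finger went over the tab. I'll cross-check that with the scene camera.

```bash
python3 -c "
import pickle;from h import *
d=pickle.load(open('im3.pkl','rb'))
s=d['scene']
ps=1.794;c=np.array([.5697,.0352,.0844]);R=np.array([[np.cos(ps),np.sin(ps),0],[np.sin(ps),-np.cos(ps),0],[0,0,-1]])
m=np.zeros((384,512),bool);m[165:210,225:268]=1
P,uv=pts(s,m);L=(P-c)@R*1000
k=(L[:,2]<-20)&(L[:,2]>-220);L=L[k]
h,e=np.histogram(L[:,2],bins=range(-220,-15,8))
for a,b in zip(e,h):
  q=L[(L[:,2]>=a)&(L[:,2]<a+8)]
  if b:print(a,b,q.min(0).round(),q.max(0).round())
w=d['wrist'];P,uv=pts(w,np.ones((384,512),bool));L=(P-c)@R*1000
k=(L[:,2]<-25)&(abs(L[:,1])<110)&(abs(L[:,0])<60);L=L[k]
h,e=np.histogram(L[:,2],bins=range(-220,-15,8))
for a,b in zip(e,h):
  q=L[(L[:,2]>=a)&(L[:,2]<a+8)]
  if b:print('w',a,b,q.min(0).round(),q.max(0).round())
from cell import manip; print(manip.get_obs())
"
```

```text
-180 1 [ -15.   16. -175.] [ -15.   16. -175.]
-172 50 [ -31.    8. -171.] [  37.   92. -164.]
-164 536 [ -32.    3. -164.] [  39.   93. -156.]
-156 72 [ -32.    1. -156.] [  39.   93. -148.]
-148 155 [ -32.    1. -148.] [  39.   91. -140.]
-140 82 [ -32.   14. -140.] [  39.   86. -132.]
-132 80 [ -32.   26. -132.] [  39.   86. -124.]
-124 42 [ -32.   26. -124.] [  38.   85. -117.]
-116 1 [  12.   26. -114.] [  12.   26. -114.]
-100 4 [  6.  15. -99.] [ 11.  17. -93.]
-92 4 [ -5.  10. -90.] [  9.  15. -85.]
-84 3 [ -6.   5. -83.] [ -6.  12. -80.]
-44 2 [ -7.  -4. -43.] [ -6.   1. -39.]
-28 4 [-13.  12. -23.] [ -7.  19. -20.]
w -156 2 [  24.  -37. -148.] [  25.  -24. -148.]
w -148 17092 [  19.  -55. -148.] [  38.   28. -140.]
w -140 12415 [   4.  -79. -140.] [  38.   67. -132.]
w -132 6221 [  -5.  -81. -132.] [  38.   78. -124.]
w -124 2494 [ -11.  -82. -124.] [  37.   78. -117.]
w -108 4 [  -9.   -4. -108.] [  -8.   -0. -106.]
w -100 67 [  3.  -4. -95.] [ 10.   0. -92.]
w -92 107 [  7.  -4. -92.] [ 10.   1. -84.]
w -84 542 [ -7. -18. -84.] [ 10.  15. -76.]
w -76 614 [ -0. -18. -76.] 
[... 163 characters left out ...]
. -16. -44.] [ 10.  12. -36.]
w -36 37 [  7.  -9. -36.] [ 10.   5. -33.]
{'t': 3.5667, 'joint_positions': array([-0.1264047 ,  0.37591274,  1.62770747, -0.01109819,  1.13173814,
       -0.34258412]), 'qd': array([-0.00224962,  0.01586872, -0.0299502 ,  0.00070526, -0.00697616,
        0.06141808]), 'effort': array([-3.50659539e-02, -4.78247738e+01, -2.52329081e+01, -1.89368794e-02,
        2.21962295e-02, -6.46706969e-01]), 'tcp_pos': array([0.5690675 , 0.03531056, 0.08436908]), 'ee_rot': array([3.13912715, 0.01157563, 1.7916479 ]), 'contact_force': array([ 0.43958157, -0.97567746,  1.05846299]), 'ft_torque': array([-0.02649634, -0.11458063, -0.0113981 ]), 'finger_gap': 0.003421313740338309}
```

```bash
python3 -c "
import pickle;from h import *
d=pickle.load(open('im1.pkl','rb'))
w=d['wrist'];ps=1.515;c=np.array([.6254,.0357,.1942]);R=np.array([[np.cos(ps),np.sin(ps),0],[np.sin(ps),-np.cos(ps),0],[0,0,-1]])
P,uv=pts(w,np.ones((384,512),bool));L=(P-c)@R*1000
k=(L[:,2]<20)&(abs(L[:,1])<110)&(abs(L[:,0])<60);L=L[k]
print(np.sort(L[:,2])[::-1][:40:4],[L[abs(L[:,2]+z)<4][:,1].mean() for z in (42,60,80)])
from rel import *
rel(.567,.036,.14,1.79)
"
```

```text
[-33.28577823 -33.57631243 -34.03995506 -34.7621298  -34.93255486
 -35.26747253 -35.50008879 -35.63891167 -35.87777176 -35.98514826] [np.float64(0.30228894168438636), np.float64(0.6226677763484665), np.float64(0.5085062382030856)]
travel [  0.5  -1.7 -55.6] yaw 0.002
```

The offset is a constant 33–34 mm along the tool z, and both cameras agree on it. From here I use true tip = reported z + 0.0335. I'll go back over the tab, raised, and come down behind it properly.

Request:
step_arm([
  [0,0,-25],
  [0,15,-35],
  [0,35,-35],
  [0,55,-35],
  [0,55,-35],
], jaw=[1,1,1,1,1], yaw=[0,0,0.1,0.2,0.28])

```text
t: 3.98
tcp_pos: [0.6264, 0.0482, 0.1206]
ee_rot: [3.131, 0.01, 1.505]
contact_force: [-1.3, 0.4, 0.1]
finger_gap: 0.005
```

```bash
python3 rel.py .629 .032 .0495 1.513
```

```text
travel [-15.2   3.   71.3] yaw -0.008
```

Request:
step_arm([
  [-15,5,5],
  [-15,5,30],
  [-15,5,55],
  [-15,5,70],
  [-15,5,70],
], jaw=[1,1,1,1,1], yaw=[0,0,0,0,0])

```text
t: 4.4
tcp_pos: [0.6283, 0.0312, 0.0468]
ee_rot: [3.138, 0.01, 1.505]
contact_force: [-0.7, 0.7, -0.3]
finger_gap: 0.004
```

```bash
sed -i 's/z=82)/z=49.5)/' rel.py; python3 -c "
from rel import *
for q in(.365,.45,.55,.65): rel(*strap(q))
from cell import manip;import cv2
i=manip.get_image('wrist')['pixels'];cv2.imwrite('pics/w4.png',i[:,:,::-1])
"
```

```text
travel [ -0.4 -18.8  -2.7] yaw -0.008
travel [  0.8 -30.6  -2.8] yaw -0.093
travel [  1.  -44.6  -2.8] yaw -0.193
travel [ -0.3 -58.5  -2.9] yaw -0.293
```

View pics/w4.png

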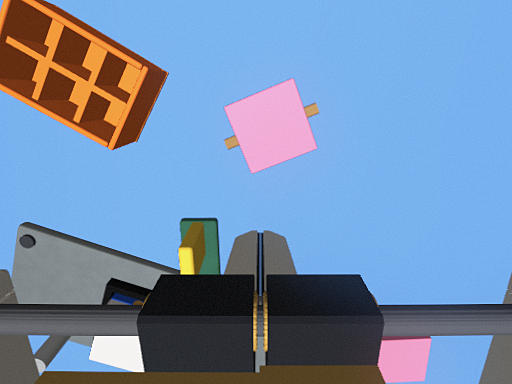

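The wrist view shows the tab at (190,250) and the fingertips at (255,235) to its right at about the same height. Now I approach and push, watching the force.

Request:
step_arm([
  [0,-6,-3],
  [0,-12,-3],
  [0,-18,-3],
  [0,-24,-3],
  [0,-28,-3],
], jaw=[1,1,1,1,1], yaw=[0,0,0,-0.03,-0.05])

```text
t: 4.87
tcp_pos: [0.6016, 0.0333, 0.0532]
ee_rot: [3.133, 0.01, 1.557]
contact_force: [1.5, -0.4, -0.0]
finger_gap: 0.004
```

```bash
python3 -c "
from rel import *
for q in(.4,.5,.6,.7,.8): rel(*strap(q))
from cell import manip;import cv2
i=manip.get_image('wrist')['pixels'];cv2.imwrite('pics/w5.png',i[:,:,::-1])
"
```

```text
travel [-0.2  3.   3.8] yaw 0.009
travel [  1.4 -10.8   3.6] yaw -0.091
travel [  1.6 -24.8   3.5] yaw -0.191
travel [  0.4 -38.7   3.4] yaw -0.291
travel [ -2.2 -52.4   3.3] yaw -0.391
```

View pics/w5.png

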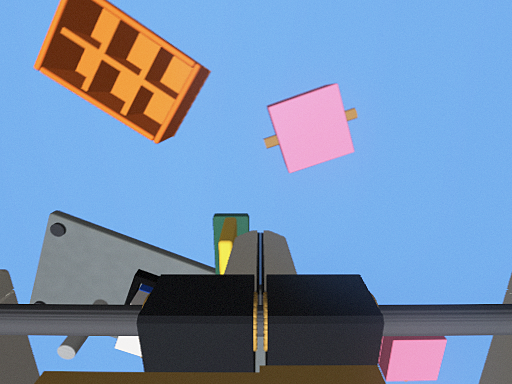

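The tab at (226,255) is now against the finger's left side, with about 1.5 N. I push along the arc.

Request:
step_arm([
  [0,-7,3],
  [1,-14,3],
  [1,-21,3],
  [1,-28,3],
  [0,-35,3],
], jaw=[1,1,1,1,1], yaw=[-0.05,-0.1,-0.15,-0.2,-0.25])

```text
t: 5.33
tcp_pos: [0.5664, 0.0339, 0.0507]
ee_rot: [3.135, 0.013, 1.81]
contact_force: [1.0, -0.1, 0.4]
finger_gap: 0.003
```

```bash
python3 -c "
from rel import *
for q in(.7,.8,.9,1.,1.1): rel(*strap(q))
from cell import manip;import cv2
i=manip.get_image('wrist')['pixels'];cv2.imwrite('pics/w6.png',i[:,:,::-1])
"
```

```text
travel [ 1.  -3.3  1.2] yaw -0.038
travel [  2.  -17.2   1.1] yaw -0.138
travel [  1.5 -31.2   1. ] yaw -0.238
travel [ -0.3 -45.    0.9] yaw -0.338
travel [ -3.6 -58.6   0.9] yaw -0.438
```

View pics/w6.png

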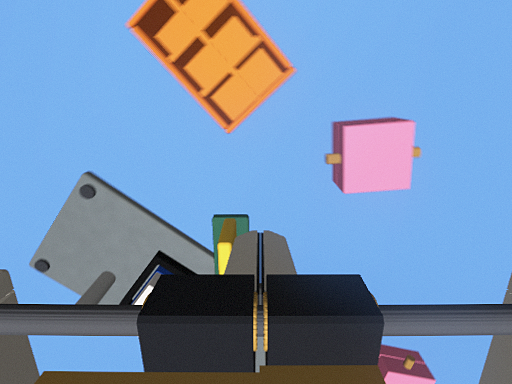

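The strap is turning with the finger: the tab is still at (226,255) while the plate has rotated in view. I continue.

Request:
step_arm([
  [1,-8,1],
  [2,-17,1],
  [2,-25,1],
  [1,-34,1],
  [0,-43,1],
], jaw=[1,1,1,1,1], yaw=[-0.07,-0.13,-0.19,-0.25,-0.32])

```text
t: 5.8
tcp_pos: [0.5234, 0.0235, 0.05]
ee_rot: [3.14, 0.014, 2.135]
contact_force: [0.9, -0.2, 0.5]
finger_gap: 0.005
```

```bash
python3 -c "
from rel import *
for q in(1.,1.1,1.2,1.3,1.4): rel(*strap(q))
"
```

```text
travel [-0.2 -0.9  0.5] yaw -0.013
travel [  1.1 -14.8   0.5] yaw -0.113
travel [  1.  -28.8   0.4] yaw -0.213
travel [ -0.5 -42.6   0.4] yaw -0.313
travel [ -3.4 -56.3   0.4] yaw -0.413
```

Request:
step_arm([
  [1,-8,1],
  [1,-16,1],
  [1,-25,1],
  [0,-34,1],
  [-1,-42,1],
], jaw=[1,1,1,1,1], yaw=[-0.06,-0.12,-0.18,-0.25,-0.31])

```text
t: 6.22
tcp_pos: [0.4884, 0.0003, 0.0495]
ee_rot: [-3.14, 0.015, 2.447]
contact_force: [-0.2, 1.6, 0.5]
finger_gap: 0.004
```

```bash
python3 -c "
from rel import *
for q in(1.3,1.4,1.5,1.55,1.571): rel(*strap(q))
from cell import manip;import cv2
import numpy as np
i=manip.get_image('wrist')['pixels'];j=cv2.resize(manip.get_image('scene')['pixels'][150:250,150:283],(400,300))
cv2.imwrite('pics/w7.png',np.hstack([cv2.resize(i,(400,300)),j])[:,:,::-1])
"
```

```text
travel [ 0.5 -0.5 -0.1] yaw -0.0
travel [  2.  -14.4  -0.1] yaw -0.1
travel [  2.  -28.3  -0. ] yaw -0.2
travel [  1.5 -35.3  -0. ] yaw -0.25
travel [  1.2 -38.2  -0. ] yaw -0.271
```

View pics/w7.png

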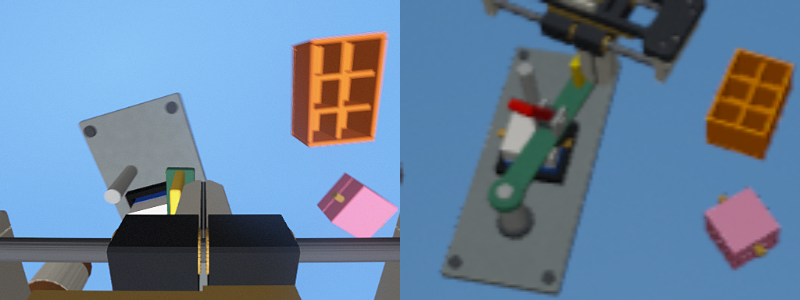

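Wrist and scene both show the strap over the cell and the finger behind the tab, with a gap left to the pillar. I go slower for the last part.

Request:
step_arm([
  [1,-6,0],
  [2,-12,0],
  [2,-18,0],
  [2,-24,0],
  [2,-30,0],
], jaw=[1,1,1,1,1], yaw=[-0.04,-0.08,-0.12,-0.16,-0.2])

```text
t: 6.73
tcp_pos: [0.4681, -0.0219, 0.0499]
ee_rot: [-3.137, 0.015, 2.643]
contact_force: [0.4, 0.2, 0.4]
finger_gap: 0.006
```

```bash
python3 -c "
from rel import *
for q in(1.5,1.55,1.571): rel(*strap(q))
"
```

```text
travel [0.3 1.8 0.4] yaw -0.005
travel [ 1.2 -5.1  0.4] yaw -0.055
travel [ 1.4 -8.   0.4] yaw -0.076
```

Request:
step_arm([
  [1,-3,0],
  [1,-5,0],
  [1,-7,0],
  [1,-8,0],
], jaw=[1,1,1,1], yaw=[-0.02,-0.04,-0.06,-0.07])

```text
t: 7.07
tcp_pos: [0.4635, -0.0284, 0.05]
ee_rot: [-3.136, 0.015, 2.713]
contact_force: [0.5, 1.6, 0.2]
finger_gap: 0.004
```

Request:
step_arm([
  [0,-1,0],
  [0,-2,0],
  [0,-2,0],
], jaw=[1,1,1], yaw=[0,0,0])

```text
t: 7.32
tcp_pos: [0.4626, -0.0303, 0.05]
ee_rot: [-3.136, 0.015, 2.713]
contact_force: [-0.6, 0.6, -0.5]
finger_gap: 0.003
```

Request:
step_arm([
  [0,-1,0],
  [0,-2,0],
  [0,-3,0],
  [0,-3,0],
], jaw=[1,1,1,1], yaw=[0,0,0,0])

```text
t: 7.65
tcp_pos: [0.4622, -0.0311, 0.0501]
ee_rot: [-3.14, 0.015, 2.711]
contact_force: [3.2, 10.4, -1.4]
finger_gap: 0.004
```

Request:
step_arm([
  [0,-1,0],
  [0,-2,0],
  [0,-3,0],
  [0,-3,0],
], jaw=[1,1,1,1], yaw=[0,0,0,0])

```text
t: 7.98
tcp_pos: [0.4624, -0.031, 0.0502]
ee_rot: [3.138, 0.016, 2.71]
contact_force: [5.4, 14.6, -1.6]
finger_gap: 0.003
```

The force rose from 0.6 to 15.6 N and the TCP stopped moving, so the strap is against its stop. I back off sideways, lift clear and look.

Request:
step_arm([
  [0,8,0],
  [0,14,0],
  [0,14,-40],
  [0,14,-80],
  [0,14,-110],
], jaw=[1,1,1,1,1], yaw=[0,0,0,0,0])

```text
t: 8.4
tcp_pos: [0.4669, -0.0181, 0.1626]
ee_rot: [3.138, 0.017, 2.71]
contact_force: [1.0, 0.3, 1.0]
finger_gap: 0.008
```

```bash
python3 -c "
from h import *
from cell import manip;import pickle
d={n:manip.get_image(n) for n in ('scene','top','wrist')};pickle.dump(d,open('im8.pkl','wb'))
i=d['scene']['pixels'];cv2.imwrite('pics/s8.png',cv2.resize(i[150:250,150:260],None,fx=6,fy=6,interpolation=cv2.INTER_CUBIC)[:,:,::-1])
cv2.imwrite('pics/w8.png',d['wrist']['pixels'][:,:,::-1])
for n,im in d.items():
  for c in 'ygr':
    P,uv=pts(im,mask(im,c)); k=near(P,(0.52,-.08),.14)&(P[:,2]>.06)&(P[:,2]<.16)
    if k.any():print(n,c,P[k].mean(0).round(4),P[k].min(0).round(3),P[k].max(0).round(3),k.sum())
print(manip.get_obs()['tcp_pos'],manip.get_obs()['contact_force'])
"
```

```text
scene y [ 0.4547 -0.0472  0.1046] [ 0.445 -0.053  0.101] [ 0.464 -0.041  0.108] 20
scene g [ 0.5319 -0.081   0.0711] [ 0.448 -0.117  0.065] [ 0.594 -0.035  0.092] 311
scene r [ 0.5381 -0.0837  0.1471] [ 0.533 -0.094  0.141] [ 0.543 -0.074  0.15 ] 29Traceback (most recent call last):
  File "<string>", line 9, in <module>
    P,uv=pts(im,mask(im,c)); k=near(P,(0.52,-.08),.14)&(P[:,2]>.06)&(P[:,2]<.16)
         ~~~^^^^^^^^^^^^^^^
  File "h.py", line 12, in pts
    v,u=np.nonzero(m&(im["depth"]>0)); z=im["depth"][v,u]; s=rays(im,np.c_[u,v])
                                                             ~~~~^^^^^^^^^^^^^^^
  File "h.py", line 4, in rays
    return cv2.undistortPoints(np.float64(uv).reshape(-1,1,2),K,np.array([im["k1"],0,0,0,0.])).reshape(-1,2)
           ~~~~~~~~~~~~~~~~~~~^^^^^^^^^^^^^^^^^^^^^^^^^^^^^^^^^^^^^^^^^^^^^^^^^^^^^^^^^^^^^^^^
cv2.error: OpenCV(4.12.0) /io/opencv/modules/calib3d/src/undistort.dispatch.cpp:347: error: (-215:Assertion failed) CV_IS_MAT(_src) && CV_IS_MAT(_dst) && (_src->rows == 1 || _src->cols == 1) && (_dst->rows == 1 || _dst->cols == 1) && _src->cols + _src->rows - 1 == _dst->rows + _dst->cols - 1 && (CV_MAT_TYPE(_src->type) == CV_32FC2 || CV_MAT_TYPE(_src->type) == CV_64FC2) && (CV_MAT_TYPE(_dst->type) == CV_32FC2 || CV_MAT_TYPE(_dst->type) == CV_64FC2) in function 'cvUndistortPointsInternal'
```

View pics/s8.png

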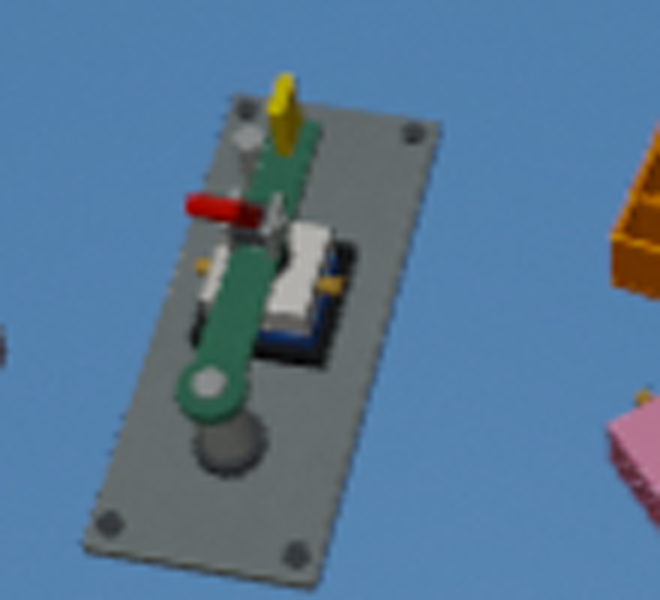

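View pics/w8.png

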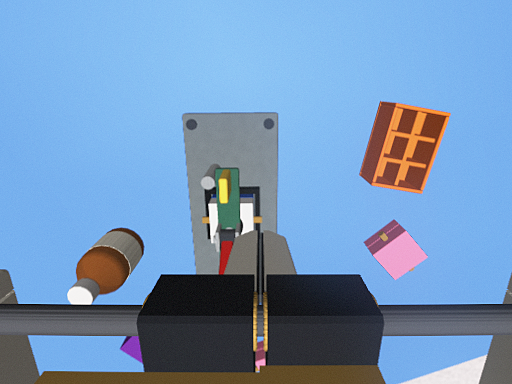

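The strap lies against the pillar. The tab is measured at (0.455, -0.047) against a predicted closed position of (0.454, -0.048). The red lever is up at scene crop (225,210), leaning towards the pivot. Next I plan the lever arc, with the finger's leading edge following the pad.

```bash
cat > lev.py <<'E'
from rel import *
A=-.423+np.pi
def lev(h,z):  # true tip z mm, h mm from hinge toward pivot
    u=np.array([np.cos(A),np.sin(A)]);p=PIV+u*(80-h)/1e3
    rel(p[0],p[1],(z-33.5)/1e3,A)
def arc(th,edge=9):
    return 58*np.cos(th)-5*np.sin(th)-edge, 86+58*np.sin(th)+5*np.cos(th)
E
python3 -c "
from lev import *
lev(-3,185);lev(-2,146)
for t in(1.13,.9,.7,.5,.3,.15,0): print(t,arc(t))
"
```

```text
travel [-53.9 -32.1  12.4] yaw -0.009
travel [-54.1 -32.3  51.4] yaw -0.009
1.13 (np.float64(11.224207913055), np.float64(140.58920602362267))
0.9 (np.float64(23.136743611561116), np.float64(134.54101059974738))
0.7 (np.float64(32.13975842631188), np.float64(127.18883679620853))
0.5 (np.float64(39.502660896620604), np.float64(118.19459404849563))
0.3 (np.float64(44.93191533597845), np.float64(107.91685443198573))
0.15 (np.float64(47.60153185792245), np.float64(99.61126707314897))
0 (np.float64(49.0), np.float64(91.0))
```

Request:
step_arm([
  [-27,-16,0],
  [-54,-32,5],
  [-54,-32,25],
  [-54,-32,45],
  [-54,-32,50],
], jaw=[1,1,1,1,1], yaw=[0,-0.01,-0.01,-0.01,-0.01])

```text
t: 8.97
tcp_pos: [0.5024, -0.0701, 0.1095]
ee_rot: [3.139, 0.014, 2.719]
contact_force: [-0.8, -0.2, -1.0]
finger_gap: 0.005
```

```bash
python3 -c "
from lev import *
for t in(1.13,1.0,.9,.8,.7,.6,.5): print(t);lev(*arc(t))
from cell import manip;import cv2
import numpy as np
i=manip.get_image('wrist')['pixels'];j=cv2.resize(manip.get_image('scene')['pixels'][150:250,150:283],(400,300))
cv2.imwrite('pics/w9.png',np.hstack([cv2.resize(i,(400,300)),j])[:,:,::-1])
"
```

```text
1.13
travel [-16.1   0.5   2.6] yaw 0.0
1.0
travel [-23.    0.5   5.8] yaw 0.0
0.9
travel [-27.9   0.5   8.8] yaw 0.0
0.8
travel [-32.6   0.5  12.3] yaw 0.0
0.7
travel [-36.8   0.5  16.3] yaw 0.0
0.6
travel [-40.7   0.4  20.7] yaw 0.0
0.5
travel [-44.1   0.4  25.4] yaw 0.0
```

View pics/w9.png

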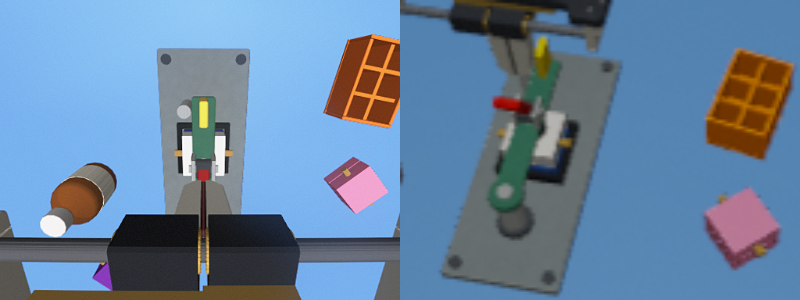

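The fingers are centred on the strap line: the red lever is at wrist (203,175), right at the tips. I follow the arc.

Request:
step_arm([
  [-9,0,2],
  [-16,0,3],
  [-23,0,6],
  [-28,0,9],
  [-33,0,12],
], jaw=[1,1,1,1,1], yaw=[0,0,0,0,0])

```text
t: 9.48
tcp_pos: [0.5345, -0.0837, 0.1007]
ee_rot: [3.138, 0.018, 2.72]
contact_force: [-1.9, 1.2, 3.2]
finger_gap: 0.006
```

```bash
python3 -c "
from lev import *
for t in(.8,.7,.6,.5,.4,.3,.2): print(t);lev(*arc(t))
from cell import manip;import cv2
import numpy as np
i=manip.get_image('wrist')['pixels'];j=cv2.resize(manip.get_image('scene')['pixels'][150:250,150:283],(400,300))
cv2.imwrite('pics/w10.png',np.hstack([cv2.resize(i,(400,300)),j])[:,:,::-1])
"
```

```text
0.8
travel [ 2.2 -0.3  3. ] yaw 0.001
0.7
travel [-2.  -0.3  7. ] yaw 0.001
0.6
travel [-5.9 -0.3 11.4] yaw 0.001
0.5
travel [-9.2 -0.3 16.1] yaw 0.001
0.4
travel [-12.1  -0.3  21.2] yaw 0.001
0.3
travel [-14.5  -0.4  26.5] yaw 0.001
0.2
travel [-16.3  -0.4  32. ] yaw 0.001
```

View pics/w10.png

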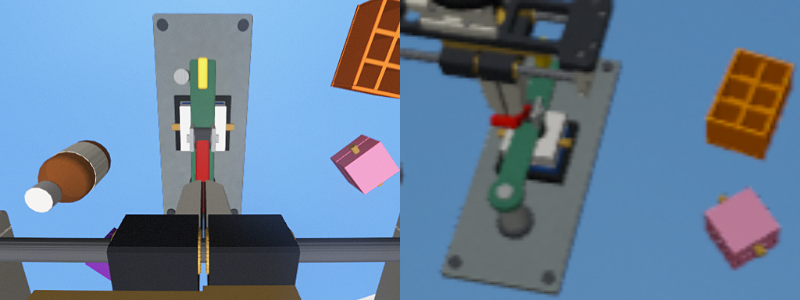

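Contact is on the pad with about 4 N and the lever is moving down. I continue along the arc.

Request:
step_arm([
  [0,0,5],
  [-4,0,10],
  [-8,0,15],
  [-11,0,20],
  [-14,0,25],
], jaw=[1,1,1,1,1], yaw=[0,0,0,0,0])

```text
t: 10.0
tcp_pos: [0.5484, -0.09, 0.0753]
ee_rot: [3.138, 0.019, 2.72]
contact_force: [-1.7, 0.0, 4.7]
finger_gap: 0.006
```

```bash
python3 -c "
from lev import *
for t in(.4,.3,.2,.1,0): print(t);lev(*arc(t))
lev(53,91)
"
```

```text
0.4
travel [ 2.7 -0.2 -4.4] yaw 0.001
0.3
travel [ 0.3 -0.2  0.9] yaw 0.001
0.2
travel [-1.5 -0.3  6.4] yaw 0.001
0.1
travel [-2.7 -0.3 12.1] yaw 0.001
0
travel [-3.4 -0.3 17.9] yaw 0.001
travel [-7.4 -0.3 18. ] yaw 0.001
```

Request:
step_arm([
  [-2,0,4],
  [-3,0,8],
  [-4,0,12],
  [-5,0,15],
  [-6,0,17],
], jaw=[1,1,1,1,1], yaw=[0,0,0,0,0])

```text
t: 10.42
tcp_pos: [0.5529, -0.092, 0.0579]
ee_rot: [3.138, 0.016, 2.72]
contact_force: [-5.7, 2.1, 8.8]
finger_gap: 0.005
```

Request:
step_arm([
  [0,0,1],
  [0,0,2],
  [0,0,2],
], jaw=[1,1,1], yaw=[0,0,0])

```text
t: 10.67
tcp_pos: [0.5529, -0.092, 0.057]
ee_rot: [3.139, 0.017, 2.72]
contact_force: [-4.6, 0.6, 13.5]
finger_gap: 0.007
```

Request:
step_arm([
  [0,0,1],
  [0,0,3],
  [0,0,3],
], jaw=[1,1,1], yaw=[0,0,0])

```text
t: 10.92
tcp_pos: [0.5531, -0.0921, 0.0567]
ee_rot: [3.139, 0.018, 2.72]
contact_force: [-7.9, 2.4, 25.2]
finger_gap: 0.003
```

Request:
step_arm([
  [0,0,1],
  [0,0,3],
  [0,0,3],
], jaw=[1,1,1], yaw=[0,0,0])

```text
t: 11.17
tcp_pos: [0.5532, -0.0921, 0.0567]
ee_rot: [3.139, 0.019, 2.721]
contact_force: [-8.6, 1.5, 26.1]
finger_gap: 0.005
```

The force rose to 26 N with no more travel at the expected stop height (0.0567 measured, 0.0575 predicted). I lift straight off and look.

Request:
step_arm([
  [0,0,-15],
  [0,0,-45],
  [0,0,-80],
  [0,0,-120],
  [0,0,-150],
], jaw=[1,1,1,1,1], yaw=[0,0,0,0,0])

```text
t: 11.58
tcp_pos: [0.5506, -0.0914, 0.2088]
ee_rot: [3.139, 0.021, 2.721]
contact_force: [1.1, -0.7, 0.2]
finger_gap: 0.007
```

Request:
step_arm([
  [25,10,-15],
  [50,20,-20],
  [80,30,-20],
  [110,40,-20],
  [110,40,-20],
], jaw=[1,1,1,1,1], yaw=[0,0,0,0,0])

```text
t: 12.0
tcp_pos: [0.4619, -0.0064, 0.226]
ee_rot: [3.138, 0.017, 2.723]
contact_force: [-1.0, 1.1, 0.4]
finger_gap: 0.002
```

```bash
python3 -c "
from h import *
from cell import manip;import pickle
d={n:manip.get_image(n) for n in ('scene','wrist')};pickle.dump(d,open('im11.pkl','wb'))
i=cv2.resize(d['scene']['pixels'][130:250,100:260],(400,300),interpolation=cv2.INTER_CUBIC)
cv2.imwrite('pics/w11.png',cv2.resize(np.hstack([cv2.resize(d['wrist']['pixels'],(400,300)),i]),None,fx=1,fy=1)[:,:,::-1])
cv2.imwrite('pics/s11.png',cv2.resize(d['scene']['pixels'][150:250,150:260],None,fx=6,fy=6,interpolation=cv2.INTER_CUBIC)[:,:,::-1])
for n,im in d.items():
  for c in 'ygr':
    m=mask(im,c)
    if not m.any(): continue
    P,uv=pts(im,m); k=near(P,(0.52,-.08),.14)&(P[:,2]>.06)&(P[:,2]<.16)
    if k.any():print(n,c,P[k].mean(0).round(4),P[k].min(0).round(3),P[k].max(0).round(3),k.sum())
o=manip.get_obs();print(o['t'],o['tcp_pos'],o['contact_force'])
"
```

```text
scene y [ 0.455  -0.047   0.1057] [ 0.446 -0.053  0.101] [ 0.463 -0.041  0.111] 19
scene g [ 0.5288 -0.0772  0.0713] [ 0.446 -0.117  0.063] [ 0.595 -0.034  0.094] 206
scene r [ 0.547  -0.0887  0.0915] [ 0.511 -0.108  0.085] [ 0.574 -0.071  0.096] 125
wrist y [ 0.4525 -0.0482  0.1021] [ 0.443 -0.059  0.07 ] [ 0.474 -0.042  0.106] 167
wrist g [ 0.482  -0.0609  0.0697] [ 0.44  -0.106  0.064] [ 0.551 -0.035  0.084] 681
wrist r [ 0.5366 -0.0889  0.0904] [ 0.511 -0.119  0.071] [ 0.575 -0.072  0.092] 357
12.1 [ 0.46565171 -0.0092491   0.2265058 ] [ 0.33645133 -0.92154489  0.29329684]
```

View pics/w11.png

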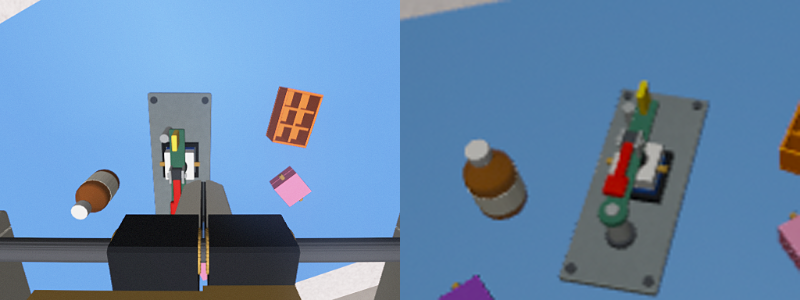

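View pics/s11.png

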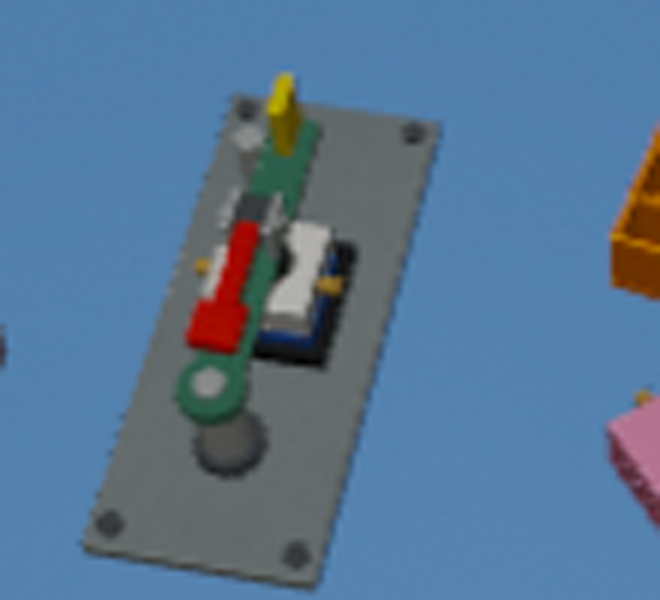

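The lever now lies level along the strap at scene crop (228,285), and the strap is still at the pillar. One last numeric check of the lever level and of the other objects, then I hand in.

```bash
python3 -c "
from h import *
import pickle
d=pickle.load(open('im11.pkl','rb'));d0=pickle.load(open('im0.pkl','rb'))
u=np.array([np.cos(2.7186),np.sin(2.7186)])
for n in d:
  P,uv=pts(d[n],mask(d[n],'r'));k=near(P,(.54,-.087),.06)&(P[:,2]>.08)&(P[:,2]<.1);P=P[k]
  s=80-(P[:,:2]-[.58,-.1045])@u*1000
  print(n,'pad z',np.median(P[s>46][:,2]),len(P[s>46]),'lever z',np.median(P[(s>15)&(s<44)][:,2]))
a=d0['scene']['pixels'].astype(int);b=d['scene']['pixels'].astype(int)
D=abs(a-b).sum(2)
for n,(x0,x1,y0,y1) in dict(bottle=(120,155,180,222),tip=(250,285,165,205),beaker=(385,425,120,170),pinks=(250,280,210,240),cellright=(196,212,185,212),plate=(160,190,215,250)).items(): print(n,np.median(D[y0:y1,x0:x1]),(D[y0:y1,x0:x1]>90).sum())
from cell import manip
manip.close_job()
"
```

```text
scene pad z 0.09114129168097897 68 lever z 0.0919762398406233
wrist pad z 0.09087304619251879 106 lever z 0.09065020958357001
bottle 4.0 0
tip 3.0 0
beaker 4.0 0
pinks 4.0 0
cellright 49.0 179
plate 4.0 0
the job is handed in; nothing more can be done
```

The clamp is closed and the job is handed in. The strap was pushed by its tab to the stop first, and only then was the lever pressed all the way down. It took about 12 s of the 50 s allowed.

- **First attempt missed:** the first push passed over the tab without touching it. Both cameras showed the real fingertip about 33–34 mm above the reported TCP. I corrected every height for that and repeated the push.
- **Strap:** the push ended with the force rising to about 15 N and no more movement. The tab was measured at (0.455, -0.047), against a predicted closed position of (0.454, -0.048). It had not moved after the lever was pressed.
- **Lever:** the press ended at about 26 N vertically, with no more travel. The pad was measured at 91 mm, the stated height when fully down, and the lever was level.
- **Surroundings:** the bottle, tip box, beaker and the nearest pink look-alike show no change between the first and last scene pictures. The purple and the second pink look-alike were not compared.
- **Cell:** in the pictures the cell still sits in its nest. I have no numeric check on it, because the strap and lever now cover part of it and that image comparison was not usable.
- **Robot:** the gripper was lifted clear and was touching nothing at hand-in.

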